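# Set and hold the rim gauge beside the banding wheel

### The job

The rim gauge beside the banding wheel is still locked at an old setting: push its yellow lock button fully down so the arm is freed, then draw the arm out by its wooden knob until the red line on the bar is level with the mouth of the sleeve. The arm springs back if let go, so finish still gripping the knob and holding it steady on the line, so the rim can be checked under the pointer; do not disturb the clay bowl on the wheel, the glaze jar, the candlestick or the water cup.

Things in the scene. Friction and masses are not known exactly. Their poses are not given: they have to be found in the camera images.
- gauge: Rim gauge fixed to the bench: green cast foot 130 x 110 x 16 mm, 21 mm post, and on top a level grey square sleeve (30 mm wide, 24 mm high, 180 mm long, top 202 mm above the bench), out of which the arm draws along the gauge's own +y. Origin: centre of the foot's underside, under the post and the sleeve's middle; z up. It may stand turned about z.
- sleeve_mouth (a point): Middle of the top edge of the sleeve at its open end (the outer face of its black collar; collar top 206 mm above the bench). The red line must come level with this face. The axes are the gauge's: +y is the direction in which the arm draws out.
- lock_top (a point): Centre of the top of the yellow lock button, a 26 mm mushroom cap on the sleeve 45 mm behind the mouth. Locked, the top stands 221 mm above the bench. It travels 6 mm straight down, with about 3 to 4 N, and then stays down by itself; pressed down it still stands 13 mm above the sleeve.
- lock_button (a joint): Travel of the lock button in m: 0 is up (a pin on it sits in a notch of the bar and locks the arm), 0.006 is fully down (arm free). It moves against plain friction and stays where it is left.
- gauge_arm (a joint): How far the arm is drawn out, in m: 0 is its home stop, 0.140 its outer stop, 0.100 has the middle of the red line level with the sleeve mouth. It starts locked at about 0.028; once freed, an internal spring of about 3 to 4 N draws it back to 0 in under half a second.
- red_line (a point): Middle, on the top of the bar, of the 3 mm wide red line that runs round the 20 x 14 mm steel bar. The bar's other marks are thin black ones every 10 mm. The line is hidden in the sleeve until the arm is drawn out; it lies 160 mm behind the axis of the wooden knob.
- pull_knob: Head at the arm's end: a 26 x 26 mm aluminium block, top 13 mm above the origin; on it an upright wooden knob, 24 mm thick from 25 to 43 mm above the origin, top at 47 mm; a brass pointer with rubber tip hangs to 64 mm below. Origin: on the knob's upright axis, 190 mm above the bench, 60 mm ahead of the sleeve mouth when the arm is home. Axes as the gauge's.
- wheel: Grey banding wheel, 200 mm in diameter, its top 70 mm above the bench, in line ahead of the arm. Origin: centre of its underside. It does not need to be touched.
- bowl: Grey-brown leather-hard clay bowl, 130 mm across the rim, 45 mm high, standing loose on the wheel under the pointer's path (the pointer passes 11 mm above the rim). Origin: centre of its underside. Leave alone.
- glaze_jar: Glaze jar, 60 mm in diameter, 85 mm high. Origin: centre of its underside. Leave alone.
- candlestick: Grey-brown turned clay candlestick, 64 mm across the foot, 105 mm high. Origin: centre of its underside. Leave alone.
- water_cup: Blue ceramic cup, 72 mm across the rim, 75 mm high. Origin: centre of its underside. Leave alone.

How it is judged:
On the way, in this order (a step that is already met when the one before it is completed fails the run):
1. the lock button is pushed fully down and the arm is free (value of joint lock_button above 0.005 m), for 0.2 s.
2. the arm is drawn out to the red line by its knob (value of joint gauge_arm between 0.097 and 0.103 m and contact force between the fingers and pull_knob above 2 N), for 0.3 s.
At the end, for the whole second after the job is handed in: The lock button is down, the red line is within 3 mm of the sleeve mouth and still (under 10 mm/s), held there against the spring by the fingers on the knob (more than 2 N), the pointer is clear of the bowl, and bowl, jar, candlestick and cup are within 15 mm of where they stood (all of step 2 and velocity of joint gauge_arm between -0.01 and 0.01 m/s and value of joint lock_button above 0.005 m and contact force between pull_knob and bowl below 0.2 N and distance of each of bowl, glaze_jar, candlestick, water_cup from where it was at the start of the episode below 0.015 m); the arm keeps its last pose, push and grip.
It fails at once if the bowl is shifted or tipped (distance of bowl from where it was at the start of the episode above 0.015 m or angle between bowl's own z axis and vertical above 0.25 rad).
It fails at once if the jar, candlestick or cup is knocked (distance of any of glaze_jar, candlestick, water_cup from where it was at the start of the episode above 0.015 m).
It also fails if it takes over 40 s, if anything falls off the work surface, if the arm or the gripper's body presses on something with over 40 N, if the wrist force passes 120 N, or if a joint passes its speed limit or range.

### The arm

A 6-joint arm with a two-finger parallel gripper is mounted at the origin on the work surface. World frame = base frame: x ahead of the robot, y to its left, z up, the work surface at z = 0. Lengths are in m, angles in rad, forces in N, time in s.
With the tool pointing down it reaches from about 0.375 to 0.9 m from the base axis. Payload 3.1 kg.
Tool frame: the origin (TCP) lies on the centre line of the jaws, within the pads' length; the fingertips stand 14 mm ahead of it and the grasp point (between the pads) lies 5 mm behind it; z points along the fingers, y is the line along which they close (so a half turn about z gives the same grasp; the last joint's range is limited). The gripper opens to 87 mm and grips with 3 to 60 N. Pads are 19 mm wide; open, the fingers measure 117 mm over their backs; the gripper's body (75 mm by 190 mm) begins 51 mm behind the grasp point.
Start: joints at [0.939, 0.527, 1.433, -0, 1.181, -0.178], TCP at [0.274, 0.562, 0.237] pointing down, gripper open.
Joint ranges: [-3.08, 3.08], [-0.75, 2.2], [0.22, 2.44], [-1.43, 4.57], [0, 2.65], [-2.85, 2.85]. Speed limits (rad/s): [2.79, 2.79, 3.14, 3.14, 3.14, 3.14].

### API

Orientations are given as a unit quaternion [x, y, z, w].
In Python, from rig import robot gives the robot as it stands.
- The arm moves only by the tool move_arm, never from a script. Its argument "commands" is a list of rows, each an object with "hand": the finger opening in cm, from 0 to 8.7; "travel": the shift along the tool's x, y, z in cm, a list of three; "twist": the turn, a rotation vector about the tool's x, y, z in degrees, a list of three. In form: [{"hand": hand, "travel": [dx, dy, dz], "twist": [wx, wy, wz]}, ...]. A call has 1 to 5 rows; each row shifts and turns the commanded pose from where the row before left it, along the tool's axes as they then stand; what a row does not reach is not made up. A row lasts 1/12 s, in which the tool goes at most 41.7 mm and 7.16 degrees, less where a joint would pass 70% of its speed; a pose out of reach is approached as far as the arm can. A call is refused whole if a number of a shift passes 4.17 or a number of a turn 7.16, either way. A call with a gripper value outside its range is refused whole. The fingers move at their own pace and stop on an object; "force" is the grip in N (left out, the last holds). Time passes only in rows, so rows that do not move let the fingers close. It gives the time, the measured TCP pose, the force, the opening and the grip force at its end, in the units of the state.
- robot.get_obs(): the state, without advancing time (a new reading comes with each control period).
- robot.camera(name): name is "side" or "top" or "wrist"; returns a dict with "frame" (480x640x3 uint8, red, green, blue), "fov_y" (degrees; the focal length in pixels is half the picture's height over the tangent of half this angle, whatever the lens; pixels are square), "cx", "cy" (the principal point, pixels), "extrinsics" (4x4, takes a point from camera to world coordinates); the wrist camera has in their place "T_tool_cam" (4x4, takes a point from camera to tool coordinates, whose origin is the TCP and whose axes are the flange's). Camera axes: x right, y down, z forward; pixel columns grow to the right and rows downward; lengths in m; the calibration is good to about 2 mm. The wrist camera is an equidistant fisheye: a pixel r from the principal point sees the ray r / f radians off the axis. A picture is of the moment at which its call begins: read the wrist's pose just before it. There is no depth.
- robot.hand_in(): hands the job in; it is judged then, once.
The state is a dict: "time": time; "q": joint angles; "joint_velocities": joint speeds; "joint_torque": joint torques, N m; "position": TCP position; "tool_rot": TCP orientation; "ft_force": force on the tool from outside, world axes, zero at the start; "moment": the same for the moment, N m; "grip_width": finger opening in m; "grip_force": force on a finger pad.
Only numpy, scipy, OpenCV 4.12 (cv2) and the standard library are available. Lean on these libraries where they do the work, as an engineer would, in place of code of your own. Each camera call takes 0.05 s, during which the arm holds its last target. There are 200 camera calls.

## Working session

There is one attempt and no reset: what is moved stays moved. The work goes in short steps, Python scripts to look and compute and a tool call to move; the robot and the scene stay as the last step left them, time stands still between calls to the robot, and variables do not carry over. Pictures are saved under pics/ and viewed, at most 10 in all, crops included, and the job is handed in when it is done.

Besides the shell and the picture viewer there is one more tool, called after "Request:" by a JSON object that holds its "method" and its "body", one argument or row to a line. move_arm: Moves the arm, as the interface text tells. Its arguments: {"type":"object","properties":{"commands":{"type":"array"},"force":{"type":"number"}},"required":["commands"]}

```bash
ls; mkdir -p pics; python3 - <<'E'
from rig import robot
import cv2,json,numpy as np
o=robot.get_obs();print(o)
for n in("side","top"):
    c=robot.camera(n);cv2.imwrite(f"pics/{n}0.png",c["frame"][:,:,::-1])
    print(n,c["fov_y"],c["cx"],c["cy"],np.array(c["extrinsics"]).round(4).tolist())
E
```

```text
pics
{'time': 0.0, 'q': array([ 9.38529050e-01,  5.28512944e-01,  1.43390609e+00,  1.12369045e-05,
        1.18139125e+00, -1.78469987e-01]), 'joint_velocities': array([-6.81898294e-04, -2.10087538e-04,  5.30421077e-05, -9.46389106e-04,
       -1.73896970e-05, -1.62549942e-03]), 'joint_torque': array([ 2.18459070e-03, -4.40043032e+01, -1.76595122e+01,  6.34928816e-02,
        5.80347993e-02, -1.61992707e-04]), 'position': array([0.27351862, 0.56118707, 0.23554166]), 'tool_rot': array([ 2.24958693e-01,  9.74367670e-01, -1.01690684e-03, -4.42044954e-04]), 'ft_force': array([ 0.49785314,  1.23703425, -1.063791  ]), 'moment': array([-0.02449704,  0.03497299,  0.01180804]), 'grip_force': 0.0, 'grip_width': 0.08690298542717186}
side 49.808554699071244 327.3622029157357 241.2453312693154 [[0.979, -0.098, 0.1787, 0.3707], [-0.2027, -0.5571, 0.8053, -0.9875], [0.0206, -0.8246, -0.5653, 0.7328], [0.0, 0.0, 0.0, 1.0]]
top 55.69673752583748 317.9261764079535 250.09028314083304 [[0.004, -0.985, 0.1726, 0.4377], [-1.0, -0.0043, -0.0013, -0.111], [0.002, -0.1726, -0.985, 0.8577], [0.0, 0.0, 0.0, 1.0]]
```

View pics/side0.png

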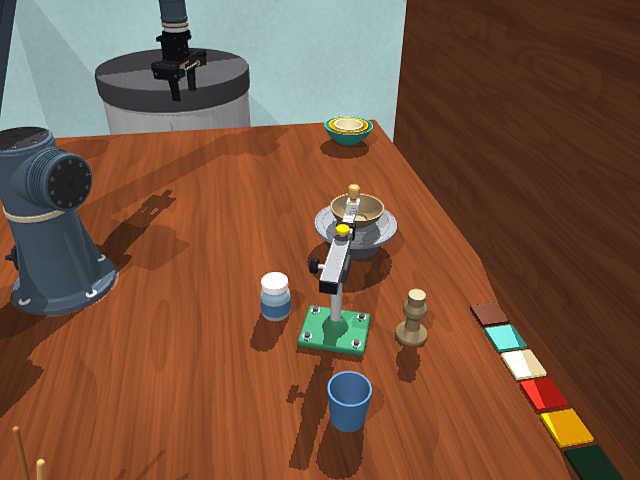

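View pics/top0.png

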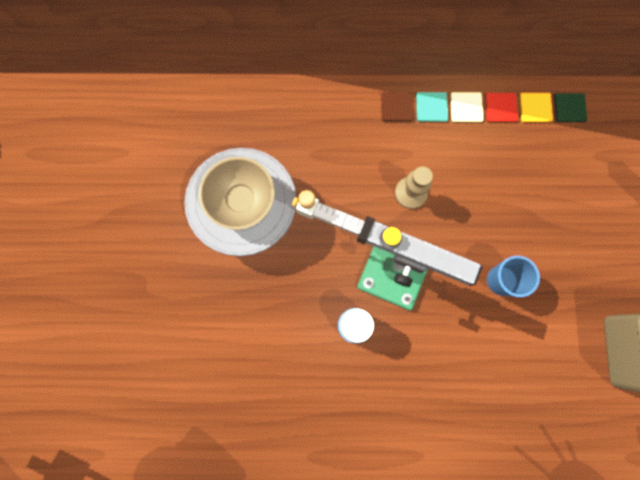

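The side view shows the yellow button at about (343,230) and the knob at (354,190). In the top view the button is at (392,237), the knob at (306,199), and the collar at (366,231). I'll zoom in on both.

```bash
cat > h.py <<'E'
import numpy as np,cv2
from scipy.spatial.transform import Rotation as R
def ray(c,uv):
    f=240/np.tan(np.radians(c["fov_y"]/2));E=np.array(c["extrinsics"])
    d=E[:3,:3]@np.array([(uv[0]-c["cx"])/f,(uv[1]-c["cy"])/f,1]);return E[:3,3],d/np.linalg.norm(d)
def tri(rs):
    A=np.zeros((3,3));b=np.zeros(3)
    for p,d in rs:
        M=np.eye(3)-np.outer(d,d);A+=M;b+=M@p
    x=np.linalg.solve(A,b);return x,[np.linalg.norm((np.eye(3)-np.outer(d,d))@(x-p)) for p,d in rs]
def onz(r,z): return r[0]+r[1]*(z-r[0][2])/r[1][2]
def yellow(img):
    h=cv2.cvtColor(img,cv2.COLOR_RGB2HSV);m=cv2.inRange(h,(26,170,120),(34,255,255))
    n,l,s,c=cv2.connectedComponentsWithStats(m);return [(c[i].round(1).tolist(),s[i].tolist()) for i in range(1,n) if s[i,4]>25]
E
python3 - <<'E'
from h import *
from rig import robot
s=robot.camera("side");t=robot.camera("top")
print(yellow(s["frame"]),yellow(t["frame"]))
a=cv2.resize(s["frame"][170:270,305:405],None,fx=5.0,fy=5,interpolation=cv2.INTER_CUBIC)[:, :400]
a=cv2.resize(s["frame"][175:275,310:390],None,fx=5,fy=5,interpolation=cv2.INTER_CUBIC)
b=cv2.resize(t["frame"][180:280,280:360],None,fx=5,fy=5,interpolation=cv2.INTER_CUBIC)
cv2.imwrite("pics/z.png",np.hstack([a,b])[:,:,::-1])
E
```

```text
[([342.3, 227.9], [336, 225, 13, 7, 70]), ([549.0, 422.9], [542, 414, 16, 25, 93])] [([532.4, 118.1], [522, 114, 27, 7, 115]), ([392.2, 235.9], [384, 227, 17, 18, 212])]
```

View pics/z.png

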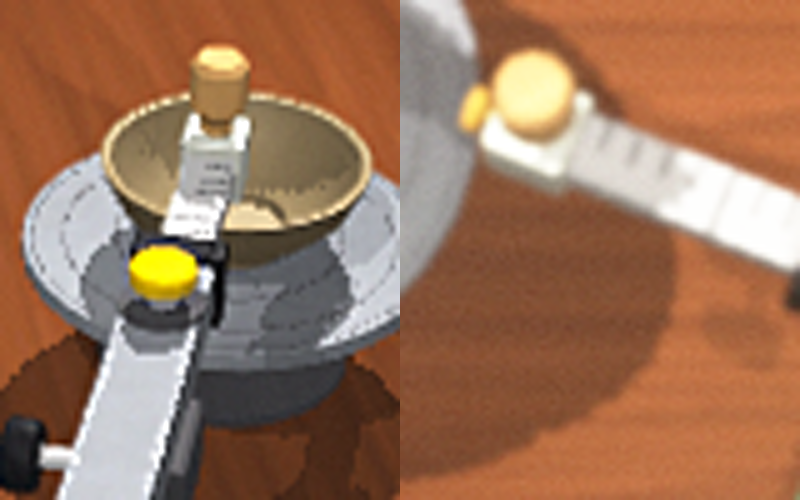

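```bash
python3 - <<'E'
from h import *
from rig import robot
s=robot.camera("side");t=robot.camera("top")
B=[ray(s,(342.4,228.2)),ray(t,(392.2,236.2))];K=[ray(s,(353.8,186.4)),ray(t,(306.5,197.3))]
for n,r,z in(("B",B,.221),("K",K,.237)):
    print(n,tri(r),[onz(x,z).round(4) for x in r])
b=tri(B)[0];k=tri(K)[0];d=(k-b)[:2];print(np.linalg.norm(d),np.degrees(np.arctan2(d[1],d[0])))
# sleeve far end, other objects from top
for n,uv,z in(("cup",(518,276),.075),("jar",(356,325),.085),("candle",(421,179),.105),("bowl",(237,193),.115),("collar",(366,231),.206)):
    print(n,onz(ray(t,uv),z).round(3))
o=robot.get_obs();print(R.from_quat(o["tool_rot"]).as_matrix().round(3))
E
```

```text
B (array([ 0.56967675, -0.21828234,  0.21862442]), [np.float64(0.000747037195121581), np.float64(0.0007470371951215521)]) [array([ 0.568, -0.222,  0.221]), array([ 0.5699, -0.218 ,  0.221 ])]
K (array([ 0.62172529, -0.09511078,  0.23491149]), [np.float64(0.0011569560003986958), np.float64(0.0011569560003983897)]) [array([ 0.6194, -0.0993,  0.237 ]), array([ 0.6223, -0.0953,  0.237 ])]
0.13371717788000542 67.092564940188
cup [ 0.531 -0.459  0.075]
jar [ 0.446 -0.176  0.085]
candle [ 0.695 -0.29   0.105]
bowl [0.666 0.026 0.115]
collar [ 0.581 -0.182  0.206]
[[-0.899  0.438 -0.   ]
 [ 0.438  0.899 -0.001]
 [ 0.    -0.001 -1.   ]]
```

Triangulation puts the button at (0.570,-0.218,0.219) and the knob at (0.622,-0.095,0.235). The draw direction is 67.1° in the world frame, and the two are 133.7 mm apart where 133 is expected. I'll turn the tool's y axis onto the draw axis, raise it, and cross over with the fingers closed.

Request:
{"method": "move_arm", "body": {
  "commands": [
    {"hand": 0, "travel": [0, 0, 0], "twist": [0, 0, -3.1]},
    {"hand": 0, "travel": [0, 0, -4], "twist": [0, 0, 0]},
    {"hand": 0, "travel": [0, 0, -3], "twist": [0, 0, 0]},
    {"hand": 0, "travel": [-2.7, -2.8, 0], "twist": [0, 0, 0]},
    {"hand": 0, "travel": [-2.7, -2.8, 0], "twist": [0, 0, 0]}
  ],
  "force": 20
}}

```text
time: 0.72
position: [0.3026, 0.4908, 0.309]
tool_rot: [0.197, 0.98, 0.003, 0.002]
ft_force: [1.1, -2.1, -0.2]
grip_width: 0.0614
grip_force: 0.0
```

Request:
{"method": "move_arm", "body": {
  "commands": [
    {"hand": 0, "travel": [-2.7, -2.8, 0], "twist": [0, 0, 0]},
    {"hand": 0, "travel": [-2.7, -2.8, 0], "twist": [0, 0, 0]},
    {"hand": 0, "travel": [-2.7, -2.8, 0], "twist": [0, 0, 0]},
    {"hand": 0, "travel": [-2.7, -2.8, 0], "twist": [0, 0, 0]},
    {"hand": 0, "travel": [-2.7, -2.8, 0], "twist": [0, 0, 0]}
  ]
}}

```text
time: 1.13
position: [0.3719, 0.3059, 0.3067]
tool_rot: [0.198, 0.98, 0.0, 0.0]
ft_force: [1.9, 0.6, 0.2]
grip_width: 0.028
grip_force: 0.0
```

Request:
{"method": "move_arm", "body": {
  "commands": [
    {"hand": 0, "travel": [-2.7, -2.8, 0], "twist": [0, 0, 0]},
    {"hand": 0, "travel": [-2.7, -2.8, 0], "twist": [0, 0, 0]},
    {"hand": 0, "travel": [-2.7, -2.8, 0], "twist": [0, 0, 0]},
    {"hand": 0, "travel": [-2.7, -2.8, 0], "twist": [0, 0, 0]},
    {"hand": 0, "travel": [-2.7, -2.8, 0], "twist": [0, 0, 0]}
  ]
}}

```text
time: 1.55
position: [0.4419, 0.1243, 0.3068]
tool_rot: [0.199, 0.98, 0.0, 0.0]
ft_force: [1.5, -0.2, -0.0]
grip_width: 0.0017
grip_force: 0.0
```

Request:
{"method": "move_arm", "body": {
  "commands": [
    {"hand": 0, "travel": [-2.7, -2.8, 0], "twist": [0, 0, 0]},
    {"hand": 0, "travel": [-2.7, -2.8, 0], "twist": [0, 0, 0]},
    {"hand": 0, "travel": [-2.7, -2.8, 0], "twist": [0, 0, 0]},
    {"hand": 0, "travel": [-2.7, -2.8, 0], "twist": [0, 0, 0]},
    {"hand": 0, "travel": [-2.7, -2.8, 0], "twist": [0, 0, 0]}
  ]
}}

```text
time: 1.97
position: [0.5118, -0.0573, 0.3067]
tool_rot: [0.199, 0.98, 0.0, 0.0]
ft_force: [0.8, 0.4, -0.7]
grip_width: 0.0005
grip_force: 0.0
```

Request:
{"method": "move_arm", "body": {
  "commands": [
    {"hand": 0, "travel": [-2.7, -2.8, 0], "twist": [0, 0, 0]},
    {"hand": 0, "travel": [-2.7, -2.8, 0], "twist": [0, 0, 0]},
    {"hand": 0, "travel": [-2.0, -2.1, 0], "twist": [0, 0, 0]},
    {"hand": 0, "travel": [0, 0, 0], "twist": [0, 0, 0]},
    {"hand": 0, "travel": [0, 0, 0], "twist": [0, 0, 0]}
  ]
}}

```text
time: 2.38
position: [0.5499, -0.1566, 0.306]
tool_rot: [0.2, 0.98, 0.0, -0.0]
ft_force: [-0.8, -0.1, -0.3]
grip_width: 0.0002
grip_force: 0.0
```

```bash
cat >> h.py <<'E'
def delta(o,p):
    M=R.from_quat(o["tool_rot"]).as_matrix();return (M.T@(np.array(p)-o["position"])*100).round(2),np.degrees(np.arctan2(M[1,1],M[0,1])).round(2),M[:,2].round(4)
def wray(c,o,uv):
    f=240/np.tan(np.radians(c["fov_y"]/2));M=R.from_quat(o["tool_rot"]).as_matrix();T=np.array(c["T_tool_cam"])
    q=np.array([uv[0]-c["cx"],uv[1]-c["cy"]]);r=np.linalg.norm(q);th=r/f
    d=np.array([*(q/r*np.sin(th)),np.cos(th)]);return M@T[:3,3]+o["position"],M@T[:3,:3]@d
E
python3 - <<'E'
from h import *
from rig import robot
o=robot.get_obs();c=robot.camera("wrist");cv2.imwrite("pics/w1.png",c["frame"][:,:,::-1])
print(o["time"],o["position"],delta(o,(.5697,-.2183,.240)),c["fov_y"],c["cx"],c["cy"],np.array(c["T_tool_cam"]).round(3).tolist(),yellow(c["frame"]))
for u,s in yellow(c["frame"]): print(u,onz(wray(c,o,u),.221))
E
```

```text
2.3833 [ 0.54986349 -0.15660634  0.30604473] (array([-4.25, -4.9 ,  6.6 ]), np.float64(66.93), array([-5.e-04,  6.e-04, -1.e+00])) 65.70646984690485 321.41144901675426 242.38205150933862 [[-0.0, -0.956, -0.295, 0.081], [1.0, -0.0, 0.0, -0.0], [-0.0, -0.295, 0.956, -0.147], [0.0, 0.0, 0.0, 1.0]] [([253.9, 299.3], [239, 294, 31, 10, 232])]
[253.9, 299.3] [ 0.56091713 -0.21296305  0.221     ]
```

View pics/w1.png

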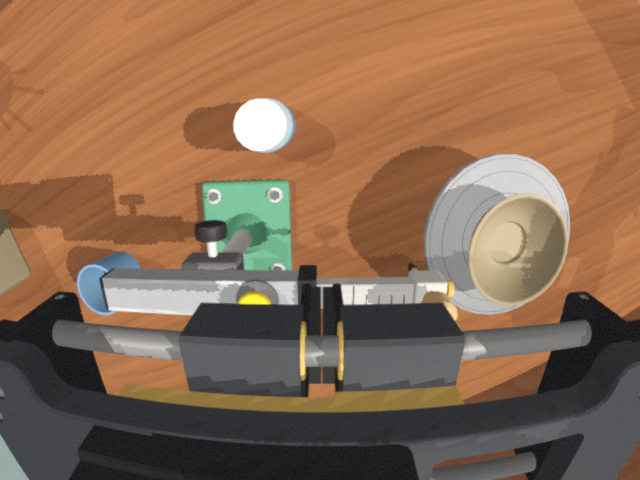

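The wrist view shows the button at (254,300), partly hidden by the gripper, with the sleeve running horizontally in the picture, so the yaw is right. Next I centre over the button and go down.

Request:
{"method": "move_arm", "body": {
  "commands": [
    {"hand": 0, "travel": [-2.1, -2.45, 0], "twist": [0, 0, 0]},
    {"hand": 0, "travel": [-2.1, -2.45, 0], "twist": [0, 0, 0]},
    {"hand": 0, "travel": [0, 0, 3], "twist": [0, 0, 0]},
    {"hand": 0, "travel": [0, 0, 2.5], "twist": [0, 0, 0]},
    {"hand": 0, "travel": [0, 0, 0], "twist": [0, 0, 0]}
  ]
}}

```text
time: 2.85
position: [0.5659, -0.2134, 0.2466]
tool_rot: [0.198, 0.98, 0.002, -0.006]
ft_force: [-0.7, 1.9, -0.3]
grip_width: 0.0004
grip_force: 0.0
```

```bash
python3 - <<'E'
from h import *
from rig import robot
s=robot.camera("side");t=robot.camera("top");o=robot.get_obs()
print(o["time"],o["position"],o["ft_force"],delta(o,(.5697,-.2183,.235)))
a=cv2.resize(s["frame"][165:265,300:380],None,fx=5,fy=5,interpolation=cv2.INTER_CUBIC)
b=cv2.resize(t["frame"][180:280,350:430],None,fx=5,fy=5,interpolation=cv2.INTER_CUBIC)
cv2.imwrite("pics/z2.png",np.hstack([a,b])[:,:,::-1])
E
```

```text
2.95 [ 0.56863496 -0.2147184   0.25117981] [-0.18122719  0.21449582  0.03684687] (array([-0.24, -0.29,  1.62]), np.float64(67.19), array([-0.0024,  0.0017, -1.    ]))
```

View pics/z2.png

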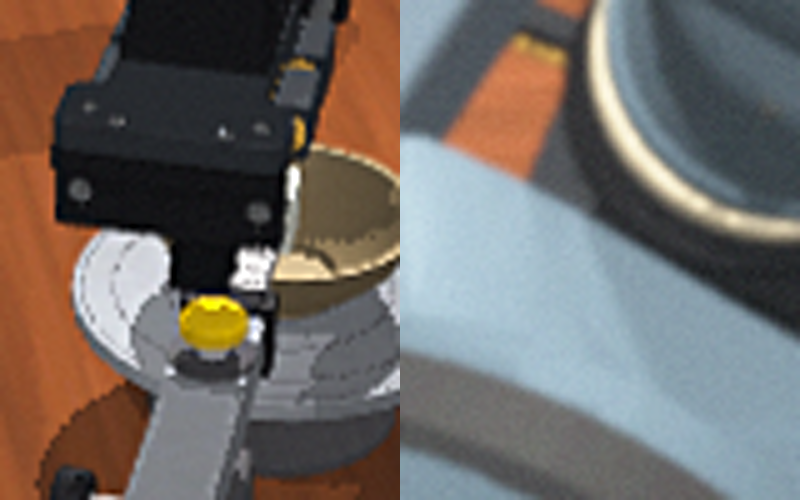

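The side view shows the closed fingers just above and beyond the yellow cap, whose centre is at (215,318) in the crop. I'll correct by 2-3 mm and press gently.

Request:
{"method": "move_arm", "body": {
  "commands": [
    {"hand": 0, "travel": [-0.25, -0.3, 0.5], "twist": [0, 0, 0]},
    {"hand": 0, "travel": [0, 0, 0.6], "twist": [0, 0, 0]},
    {"hand": 0, "travel": [0, 0, 0.4], "twist": [0, 0, 0]},
    {"hand": 0, "travel": [0, 0, 0.3], "twist": [0, 0, 0]},
    {"hand": 0, "travel": [0, 0, 0], "twist": [0, 0, 0]}
  ]
}}

```text
time: 3.37
position: [0.5707, -0.2202, 0.2337]
tool_rot: [0.198, 0.98, -0.0, 0.0]
ft_force: [0.3, 0.9, -0.2]
grip_width: 0.0005
grip_force: 0.0
```

Request:
{"method": "move_arm", "body": {
  "commands": [
    {"hand": 0, "travel": [0, 0, 0.2], "twist": [0, 0, 0]},
    {"hand": 0, "travel": [0, 0, 0.2], "twist": [0, 0, 0]},
    {"hand": 0, "travel": [0, 0, 0.1], "twist": [0, 0, 0]},
    {"hand": 0, "travel": [0, 0, 0], "twist": [0, 0, 0]}
  ]
}}

```text
time: 3.7
position: [0.5707, -0.2203, 0.2294]
tool_rot: [0.199, 0.98, -0.0, 0.0]
ft_force: [-0.7, 1.1, 6.4]
grip_width: 0.0004
grip_force: 3.0
```

Request:
{"method": "move_arm", "body": {
  "commands": [
    {"hand": 0, "travel": [0, 0, 0.1], "twist": [0, 0, 0]},
    {"hand": 0, "travel": [0, 0, 0], "twist": [0, 0, 0]},
    {"hand": 0, "travel": [0, 0, 0.1], "twist": [0, 0, 0]},
    {"hand": 0, "travel": [0, 0, 0], "twist": [0, 0, 0]}
  ]
}}

```text
time: 4.03
position: [0.5707, -0.2203, 0.2293]
tool_rot: [0.198, 0.98, -0.0, 0.001]
ft_force: [-3.1, 2.5, 13.9]
grip_width: 0.0006
grip_force: 7.1
```

The press is hard against the stop, with the tip at 0.215 as the text says for fully down. I'll lift off and check that the arm sprang home.

Request:
{"method": "move_arm", "body": {
  "commands": [
    {"hand": 0, "travel": [0, 0, -2], "twist": [0, 0, 0]},
    {"hand": 5, "travel": [0, 0, -4], "twist": [0, 0, 0]},
    {"hand": 5, "travel": [0, 0, -3], "twist": [0, 0, 0]},
    {"hand": 5, "travel": [0, 0, 0], "twist": [0, 0, 0]}
  ]
}}

```text
time: 4.37
position: [0.5737, -0.2223, 0.3235]
tool_rot: [0.198, 0.98, -0.003, 0.007]
ft_force: [0.5, -0.7, 0.3]
grip_width: 0.0129
grip_force: 0.0
```

```bash
python3 - <<'E'
from h import *
from rig import robot
s=robot.camera("side");o=robot.get_obs();w=robot.camera("wrist")
print(o["time"],o["position"],o["grip_width"],delta(o,(.6105,-.1216,.290)))
a=cv2.resize(s["frame"][155:275,300:400],None,fx=4,fy=4,interpolation=cv2.INTER_CUBIC)
b=cv2.resize(w["frame"][200:380,240:540][:,:150*2],(400,240)); b=cv2.copyMakeBorder(b,0,240,0,0,cv2.BORDER_CONSTANT)
cv2.imwrite("pics/z3.png",np.hstack([a,b])[:,:,::-1])
E
```

```text
4.4167 [ 0.57239564 -0.22153462  0.32034409] 0.01709962581159566 (array([ 0.4 , 10.69,  3.01]), np.float64(67.1), array([ 0.0074, -0.0048, -1.    ]))
```

View pics/z3.png

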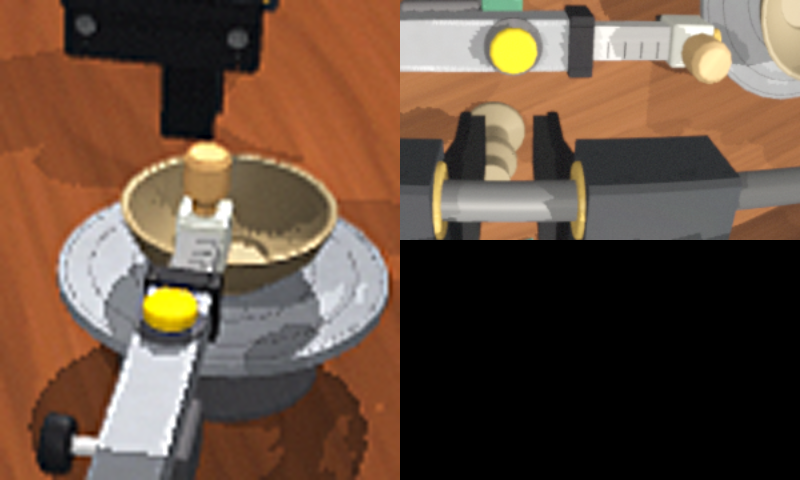

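The side crop shows the button lower and the knob drawn in, with its top at about (351.6,192.9). In the wrist frame the knob is at (473,243.5) and the button at (325.5,238). I'll triangulate the knob again.

```bash
python3 - <<'E'
from h import *
from rig import robot
s=robot.camera("side");o=robot.get_obs();w=robot.camera("wrist");t=robot.camera("top")
print(o["position"],delta(o,(.6105,-.1216,.29)))
print(tri([ray(s,(351.6,192.9)),wray(w,o,(473.2,243.5))]),onz(wray(w,o,(473.2,243.5)),.237))
y=yellow(w["frame"]);print(y)
for u,_ in y: print(onz(wray(w,o,u),.215))
E
```

```text
[ 0.5700894  -0.22014121  0.31601092] (array([ 0.11, 10.65,  2.6 ]), np.float64(67.09), array([-7.e-04,  3.e-04, -1.e+00]))
(array([ 0.60634013, -0.12019868,  0.23289543]), [np.float64(0.0037953540238921737), np.float64(0.0037953540238919044)]) [ 0.60025491 -0.12184747  0.237     ]
[([324.1, 244.5], [307, 228, 35, 34, 890])]
[ 0.56798818 -0.21750675  0.215     ]
```

```bash
python3 - <<'E'
from h import *
from rig import robot
o=robot.get_obs();w=robot.camera("wrist");print(o["position"])
np.save("o.npy",o,allow_pickle=True);np.save("w.npy",w,allow_pickle=True)
cv2.imwrite("pics/w4.png",cv2.resize(w["frame"][200:300,410:540],None,fx=5,fy=5,interpolation=cv2.INTER_CUBIC)[:,:,::-1])
E
```

```text
[ 0.56949067 -0.21978337  0.31454928]
```

View pics/w4.png

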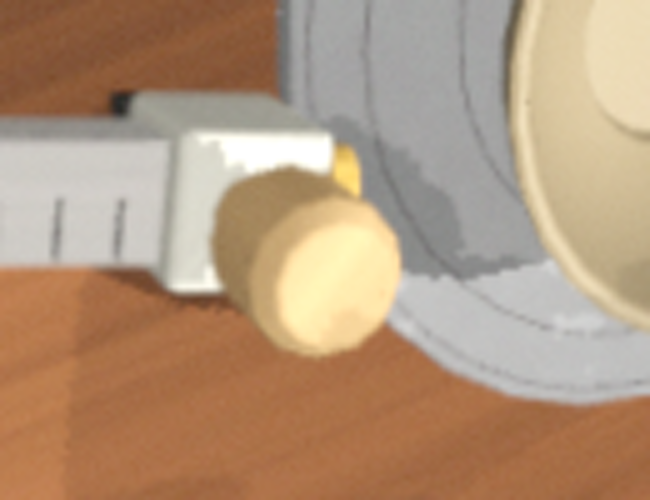

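Once settled, the knob's top centre is at crop (335,283), which is wrist pixel (476.6,256.2).

```bash
python3 - <<'E'
from h import *
from rig import robot
s=robot.camera("side");o=np.load("o.npy",allow_pickle=True).item();w=np.load("w.npy",allow_pickle=True).item()
W=wray(w,o,(476.6,256.2));k=tri([ray(s,(351.6,192.9)),W]);print(k,onz(W,.237))
o=robot.get_obs();print(o["position"],delta(o,(*k[0][:2],.27)),delta(o,(.6105,-.1216,.27)))
E
```

```text
(array([ 0.60955132, -0.12123332,  0.23507371]), [np.float64(4.2810326192926624e-05), np.float64(4.281032619311995e-05)]) [ 0.60862837 -0.12180069  0.237     ]
[ 0.56970306 -0.2198768   0.31458456] (array([ 0.15, 10.64,  4.46]), np.float64(67.1), array([-0.0033,  0.002 , -1.    ])) (array([ 0.05, 10.64,  4.46]), np.float64(67.1), array([-0.0033,  0.002 , -1.    ]))
```

Request:
{"method": "move_arm", "body": {
  "commands": [
    {"hand": 5, "travel": [0.1, 3.6, 0], "twist": [0, 0, 0]},
    {"hand": 5, "travel": [0, 3.6, 0], "twist": [0, 0, 0]},
    {"hand": 5, "travel": [0, 3.4, 1], "twist": [0, 0, 0]},
    {"hand": 5, "travel": [0, 0, 2], "twist": [0, 0, 0]},
    {"hand": 5, "travel": [0, 0, 0], "twist": [0, 0, 0]}
  ]
}}

```text
time: 5.13
position: [0.6089, -0.1194, 0.2819]
tool_rot: [0.197, 0.98, 0.001, -0.005]
ft_force: [-0.6, 0.1, -1.0]
grip_width: 0.0496
grip_force: 0.0
```

Request:
{"method": "move_arm", "body": {
  "commands": [
    {"hand": 5, "travel": [0, 0, 0], "twist": [0, 0, 0]},
    {"hand": 5, "travel": [0, 0, 0], "twist": [0, 0, 0]},
    {"hand": 5, "travel": [0, 0, 0], "twist": [0, 0, 0]}
  ]
}}

```text
time: 5.38
position: [0.6111, -0.1235, 0.2873]
tool_rot: [0.199, 0.98, -0.0, 0.001]
ft_force: [0.0, -1.2, -1.3]
grip_width: 0.0504
grip_force: 0.0
```

```bash
python3 - <<'E'
from h import *
from rig import robot
o=robot.get_obs();print(o["time"],o["position"],o["grip_width"],delta(o,(.6097,-.1214,.222)))
E
```

```text
5.3833 [ 0.61107001 -0.12354033  0.28726199] 0.05039694924297367 (array([0.22, 0.14, 6.53]), np.float64(67.01), array([ 1.1e-03, -7.0e-04, -1.0e+00]))
```

Request:
{"method": "move_arm", "body": {
  "commands": [
    {"hand": 5, "travel": [0.15, 0.1, 2.5], "twist": [0, 0, 0]},
    {"hand": 5, "travel": [0, 0, 2], "twist": [0, 0, 0]},
    {"hand": 5, "travel": [0, 0, 1.2], "twist": [0, 0, 0]},
    {"hand": 5, "travel": [0, 0, 0.6], "twist": [0, 0, 0]},
    {"hand": 5, "travel": [0, 0, 0], "twist": [0, 0, 0]}
  ]
}}

```text
time: 5.8
position: [0.6092, -0.1215, 0.2228]
tool_rot: [0.199, 0.98, 0.0, -0.001]
ft_force: [0.1, -0.3, 0.4]
grip_width: 0.0501
grip_force: 0.0
```

Request:
{"method": "move_arm", "body": {
  "commands": [
    {"hand": 5, "travel": [0, 0, 0], "twist": [0, 0, 0]},
    {"hand": 5, "travel": [0, 0, 0], "twist": [0, 0, 0]}
  ]
}}

```text
time: 5.97
position: [0.6107, -0.1215, 0.225]
tool_rot: [0.199, 0.98, -0.0, 0.001]
ft_force: [0.1, -0.3, 0.1]
grip_width: 0.0499
grip_force: 0.0
```

```bash
python3 - <<'E'
from h import *
from rig import robot
o=robot.get_obs();print(o["time"],o["position"],o["ft_force"],delta(o,(.6097,-.1214,.222)))
s=robot.camera("side");w=robot.camera("wrist")
a=cv2.resize(s["frame"][155:255,300:400],None,fx=4,fy=4,interpolation=cv2.INTER_CUBIC)
b=cv2.resize(w["frame"][220:400,200:440],(400,300)); b=cv2.copyMakeBorder(b,0,100,0,0,cv2.BORDER_CONSTANT)
cv2.imwrite("pics/z5.png",np.hstack([a,b])[:,:,::-1])
E
```

```text
5.9667 [ 0.6107144  -0.12151876  0.22497197] [ 0.11629681 -0.32235356  0.09959924] (array([ 0.1 , -0.03,  0.3 ]), np.float64(67.06), array([ 0.0026, -0.0011, -1.    ]))
```

View pics/z5.png

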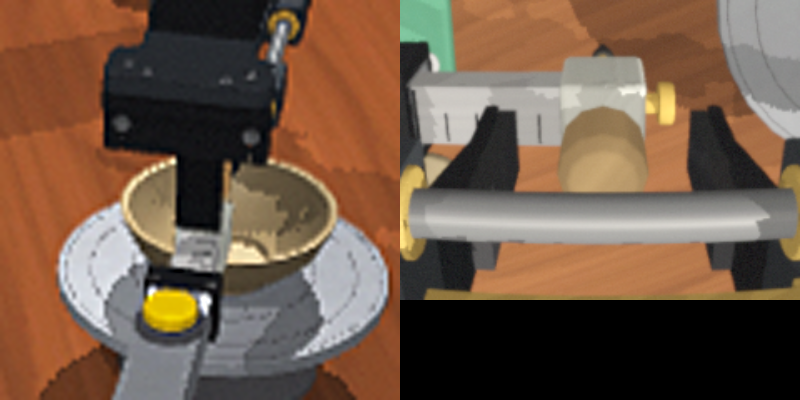

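The knob sits midway between the two fingers: crop x is about 603, with the fingers at 515 and 690. I'll lower 3 mm and close.

Request:
{"method": "move_arm", "body": {
  "commands": [
    {"hand": 5, "travel": [0.05, 0, 0.25], "twist": [0, 0, 0]},
    {"hand": 2, "travel": [0, 0, 0], "twist": [0, 0, 0]},
    {"hand": 2, "travel": [0, 0, 0], "twist": [0, 0, 0]},
    {"hand": 1.5, "travel": [0, 0, 0], "twist": [0, 0, 0]},
    {"hand": 1.5, "travel": [0, 0, 0], "twist": [0, 0, 0]}
  ],
  "force": 25
}}

```text
time: 6.48
position: [0.6094, -0.1205, 0.2211]
tool_rot: [0.198, 0.98, -0.0, 0.0]
ft_force: [-0.1, 0.6, -0.7]
grip_width: 0.0313
grip_force: 0.0
```

Request:
{"method": "move_arm", "body": {
  "commands": [
    {"hand": 1.5, "travel": [0, 0, 0], "twist": [0, 0, 0]},
    {"hand": 1.5, "travel": [0, 0, 0], "twist": [0, 0, 0]},
    {"hand": 1.5, "travel": [0, 0, 0], "twist": [0, 0, 0]}
  ]
}}

```text
time: 6.73
position: [0.6093, -0.1208, 0.2211]
tool_rot: [0.199, 0.98, -0.0, -0.0]
ft_force: [-1.0, -1.5, 0.7]
grip_width: 0.0225
grip_force: 25.0
```

```bash
python3 - <<'E'
from h import *
from rig import robot
o=robot.get_obs();np.save("home.npy",o,allow_pickle=True);print(o["time"],o["position"],o["ft_force"],o["grip_width"],o["grip_force"],delta(o,(.6097,-.1214,.222)))
E
```

```text
6.7333 [ 0.60930331 -0.12082577  0.22107173] [-0.95716281 -1.52873748  0.72490787] 0.02252725797380892 24.999677839223295 (array([-0.06, -0.04, -0.09]), np.float64(67.1), array([-2.e-04, -5.e-04, -1.e+00]))
```

It's gripped at 22.5 mm and 25 N. Now I draw along tool +y.

Request:
{"method": "move_arm", "body": {
  "commands": [
    {"hand": 1.5, "travel": [0, 0.7, 0], "twist": [0, 0, 0]},
    {"hand": 1.5, "travel": [0, 1.2, 0], "twist": [0, 0, 0]},
    {"hand": 1.5, "travel": [0, 1.4, 0], "twist": [0, 0, 0]},
    {"hand": 1.5, "travel": [0, 1.2, 0], "twist": [0, 0, 0]},
    {"hand": 1.5, "travel": [0, 0.7, 0], "twist": [0, 0, 0]}
  ]
}}

```text
time: 7.15
position: [0.6294, -0.073, 0.2211]
tool_rot: [0.198, 0.98, -0.001, -0.0]
ft_force: [-1.8, -4.6, 1.4]
grip_width: 0.0228
grip_force: 25.0
```

Request:
{"method": "move_arm", "body": {
  "commands": [
    {"hand": 1.5, "travel": [0, 0.7, 0], "twist": [0, 0, 0]},
    {"hand": 1.5, "travel": [0, 1.2, 0], "twist": [0, 0, 0]},
    {"hand": 1.5, "travel": [0, 1.2, 0], "twist": [0, 0, 0]},
    {"hand": 1.5, "travel": [0, 0.8, 0], "twist": [0, 0, 0]},
    {"hand": 1.5, "travel": [0, 0, 0], "twist": [0, 0, 0]}
  ]
}}

```text
time: 7.57
position: [0.645, -0.0357, 0.2211]
tool_rot: [0.198, 0.98, 0.0, -0.0]
ft_force: [-1.3, -2.1, 1.5]
grip_width: 0.0228
grip_force: 25.0
```

```bash
cat > st.py <<'E'
from h import *
from rig import robot
o=robot.get_obs();h=np.load("home.npy",allow_pickle=True).item()
e=o["position"]-h["position"];u=R.from_quat(o["tool_rot"]).as_matrix()
print(o["time"],o["position"],o["ft_force"],o["grip_width"],o["grip_force"],"draw,lateral,z",(u.T@e*1000).round(1))
E
python3 st.py
```

```text
7.5667 [ 0.64504229 -0.03571063  0.22107336] [-1.32982458 -2.13895726  1.49220514] 0.02277134307667461 25.000759176327847 draw,lateral,z [ 0.1 92.3  0. ]
```

Request:
{"method": "move_arm", "body": {
  "commands": [
    {"hand": 1.5, "travel": [0, 0.4, 0], "twist": [0, 0, 0]},
    {"hand": 1.5, "travel": [0, 0.3, 0], "twist": [0, 0, 0]},
    {"hand": 1.5, "travel": [0, 0, 0], "twist": [0, 0, 0]},
    {"hand": 1.5, "travel": [0, 0, 0], "twist": [0, 0, 0]}
  ]
}}

```text
time: 7.9
position: [0.6473, -0.0302, 0.2211]
tool_rot: [0.199, 0.98, 0.0, -0.0]
ft_force: [-1.9, -1.7, 1.0]
grip_width: 0.0226
grip_force: 25.0
```

```bash
cat >> st.py <<'E'
import sys
if len(sys.argv)>1:
    s=robot.camera("side");w=robot.camera("wrist");t=robot.camera("top")
    for n,c in(("s",s),("w",w),("t",t)):
        hsv=cv2.cvtColor(c["frame"],cv2.COLOR_RGB2HSV);m=cv2.inRange(hsv,(0,190,120),(6,255,255))|cv2.inRange(hsv,(172,190,120),(180,255,255))
        k,l,st,ce=cv2.connectedComponentsWithStats(m);print(n,[(ce[i].round(1).tolist(),st[i].tolist()) for i in range(1,k) if st[i,4]>3][:6])
    a=cv2.resize(s["frame"][195:265,320:380],(400,467),interpolation=cv2.INTER_CUBIC)
    b=cv2.resize(w["frame"][200:340,80:200],(400,467),interpolation=cv2.INTER_CUBIC)
    cv2.imwrite(sys.argv[1],np.hstack([a,b])[:,:,::-1])
E
python3 st.py pics/z6.png
```

```text
7.9 [ 0.64732989 -0.0302264   0.2210615 ] [-1.93960428 -1.72829543  1.03948774] 0.022568801283414725 25.000797410029918 draw,lateral,z [ 0.2 98.3  0. ]
s [([544.1, 393.8], [519, 377, 50, 35, 1020])]
w [([63.3, 268.7], [58, 265, 12, 8, 15])]
t [([502.3, 105.8], [486, 93, 33, 29, 751]), ([493.2, 114.5], [492, 113, 3, 4, 4])]
```

View pics/z6.png

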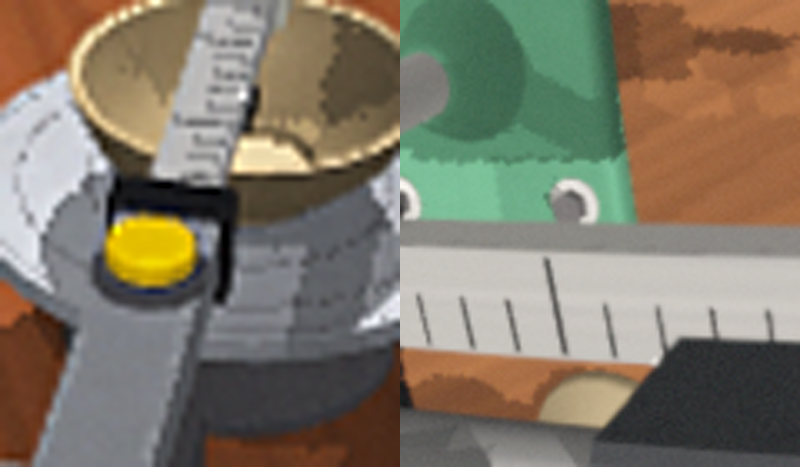

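The red line is just appearing at wrist (63,269), outside this crop. Both the draw (98.3 mm) and the button-to-knob distance (98.5 mm) say about 1.6 mm more.

Request:
{"method": "move_arm", "body": {
  "commands": [
    {"hand": 1.5, "travel": [0, 0.15, 0], "twist": [0, 0, 0]},
    {"hand": 1.5, "travel": [0, 0, 0], "twist": [0, 0, 0]},
    {"hand": 1.5, "travel": [0, 0, 0], "twist": [0, 0, 0]},
    {"hand": 1.5, "travel": [0, 0, 0], "twist": [0, 0, 0]},
    {"hand": 1.5, "travel": [0, 0, 0], "twist": [0, 0, 0]}
  ]
}}

```text
time: 8.47
position: [0.6479, -0.0289, 0.221]
tool_rot: [0.199, 0.98, -0.0, -0.0]
ft_force: [-3.5, -3.6, 2.4]
grip_width: 0.0232
grip_force: 25.0
```

```bash
sed -i 's/\[200:340,80:200\],(400,467)/[225:325,20:140],(560,467)/;s/\[195:265,320:380\],(400,467)/[200:260,330:360],(234,467)/' st.py; python3 st.py pics/z7.png
```

```text
8.4667 [ 0.64788301 -0.02889791  0.22103108] [-3.48966207 -3.62220333  2.36693368] 0.023220910917609174 25.001252348301932 draw,lateral,z [ 0.2 99.7  0. ]
s [([544.1, 393.8], [519, 377, 50, 35, 1020])]
w [([60.5, 278.8], [57, 265, 13, 27, 57])]
t [([502.2, 105.7], [486, 93, 33, 29, 748])]
```

View pics/z7.png

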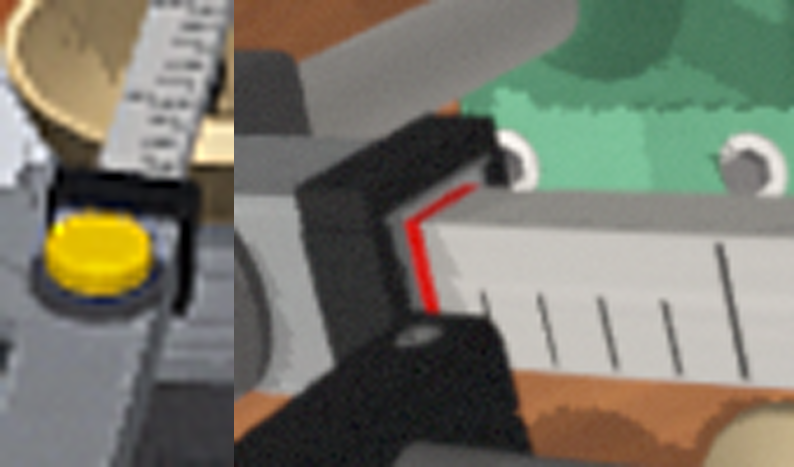

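The wrist crop shows the whole red line at the collar's opening, around (422,270) in the crop, or wrist (60.3,282.8). I'll check numerically where the line and collar edge lie along the axis.

```bash
python3 - <<'E'
from h import *
from rig import robot
o=robot.get_obs();w=robot.camera("wrist");d=np.array([np.cos(np.radians(67.1)),np.sin(np.radians(67.1))])
b=np.array([.5697,-.2183]);print(o["position"],((o["position"][:2]-b)@d*1000-105).round(2),o["joint_velocities"].round(4).max())
al=lambda u,z:((onz(wray(w,o,u),z)[:2]-b)@d*1000-45).round(1)
for v in(276,280,284):
    print(v,[(u,w["frame"][v,u].tolist(),al((u,v),.197),al((u,v),.206)) for u in range(46,70,1) if u>=46][::1])
E
```

```text
[ 0.64792226 -0.02886772  0.22106006] 99.94 0.0013
276 [(46, [47, 51, 51], np.float64(-10.8), np.float64(-1.9)), (47, [46, 44, 45], np.float64(-9.9), np.float64(-1.0)), (48, [44, 48, 45], np.float64(-9.0), np.float64(-0.1)), (49, [43, 44, 46], np.float64(-8.0), np.float64(0.8)), (50, [37, 38, 35], np.float64(-7.1), np.float64(1.6)), (51, [30, 30, 33], np.float64(-6.2), np.float64(2.5)), (52, [35, 37, 35], np.float64(-5.3), np.float64(3.4)), (53, [26, 26, 28], np.float64(-4.4), np.float64(4.2)), (54, [38, 38, 38], np.float64(-3.5), np.float64(5.1)), (55, [42, 40, 41], np.float64(-2.6), np.float64(5.9)), (56, [101, 74, 76], np.float64(-1.7), np.float64(6.8)), (57, [176, 54, 53], np.float64(-0.8), np.float64(7.6)), (58, [209, 24, 17], np.float64(0.1), np.float64(8.4)), (59, [210, 16, 9], np.float64(0.9), np.float64(9.3)), (60, [192, 74, 70], np.float64(1.8), np.float64(10.1)), (61, [173, 161, 156], np.float64(2.7), np.float64(10.9)), (62, [171, 168, 163], np.float64(3.5), np.float64(11.7)), (63, [173, 169, 163], np.float64(4.4), np.float64(12.6)), (64, [178, 176, 170], np.float64(5.3), 
[... 2324 characters left out ...]
.float64(6.0)), (58, [113, 78, 79], np.float64(-1.6), np.float64(6.9)), (59, [193, 52, 54], np.float64(-0.7), np.float64(7.7)), (60, [213, 32, 24], np.float64(0.2), np.float64(8.5)), (61, [211, 35, 33], np.float64(1.0), np.float64(9.4)), (62, [190, 102, 97], np.float64(1.9), np.float64(10.2)), (63, [176, 166, 162], np.float64(2.8), np.float64(11.0)), (64, [175, 171, 166], np.float64(3.7), np.float64(11.9)), (65, [174, 171, 167], np.float64(4.5), np.float64(12.7)), (66, [184, 180, 177], np.float64(5.4), np.float64(13.5)), (67, [191, 187, 183], np.float64(6.2), np.float64(14.3)), (68, [189, 186, 182], np.float64(7.1), np.float64(15.1)), (69, [200, 196, 190], np.float64(7.9), np.float64(15.9))]
```

Three independent readings give 99.0 to 99.9 mm: draw from the home stop, button-to-knob distance, and red line against collar edge. All are within 1 mm of the target, and the arm is still and gripped, so I'm handing in.

```bash
python3 -c "
from rig import robot
print(robot.hand_in())"
```

```text
the job is handed in; nothing more can be done
None
```

The lock button is pressed fully down, and I handed in with the knob gripped at 25 N and the arm still, the red line measuring within about 1 mm of the sleeve mouth; the hand-in call gave no verdict, and I didn't re-measure the bowl, jar, candlestick or cup at the end.

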